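# Clamp a specimen block in the cam-lock bench vice

### The arm

A 7-joint arm with a two-finger parallel gripper is mounted at the origin on the work surface. World frame = base frame: x ahead of the robot, y to its left, z up, the work surface at z = 0. Lengths are in m, angles in rad, forces in N, time in s.
With the tool pointing down it reaches from about 0.35 to 0.9 m from the base axis. Payload 8.1 kg.
Tool frame: the origin (TCP) lies at the very end of the fingers, on their centre line; the grasp point (between the pads) lies 19 mm behind it; z points along the fingers, y is the line along which they close (so a half turn about z gives the same grasp; the last joint's range is limited). The gripper opens to 92 mm and grips with 3 to 60 N. Pads are 19 mm wide; open, the fingers measure 130 mm over their backs; the gripper's body (75 mm by 190 mm) begins 47 mm behind the grasp point.
Start: joints at [1.091, 0.434, 0.025, 1.573, -0.012, 1.134, -0.075], TCP at [0.23, -0.581, 0.227] pointing down, gripper open.
Joint ranges: [-2.62, 2.62], [-0.44, 2.09], [-1.27, 1.32], [0.08, 2.57], [-1.32, 4.46], [0.12, 2], [-2.74, 2.74]. Speed limits (rad/s): [2.22, 2.22, 3.01, 3.01, 3.14, 3.14, 3.14].

### API

Orientations are given as a rotation vector (axis times angle).
In Python, from cell import arm gives the robot as it stands.
- The arm moves only by the tool carry_out, never from a script. Its argument "commands" is a list of rows, each a list of 7 numbers: the opening, from 0 (shut) to 1 (fully open), then the shift along the tool's x, y, z each as a share of 0.025 m, from -1 to 1, then the turn, a rotation vector about the tool's x, y, z each as a share of 0.1 rad, from -1 to 1. A call has 1 to 8 rows; each row shifts and turns the commanded pose from where the row before left it, along the tool's axes as they then stand; what a row does not reach is not made up. A row lasts 1/10 s, in which the tool goes at most 50 mm and 8.59 degrees, less where a joint would pass 70% of its speed; a pose out of reach is approached as far as the arm can. A call with a number of a shift or a turn outside -1 to 1 is refused whole. A call with a gripper value outside its range is refused whole. The fingers move at their own pace and stop on an object; "squeeze" is the grip in N (left out, the last holds). Time passes only in rows, so rows that do not move let the fingers close. It gives the time, the measured TCP pose, the force, the opening and the grip force at its end, in the units of the state.
- arm.observe(): the state, without advancing time (a new reading comes with each control period).
- arm.get_image(name): name is "scene" or "side" or "wrist"; returns a dict with "pixels" (480x640x3 uint8, red, green, blue), "range_z" (480x640 float32, m along the optical axis (not along the pixel's ray), 0 where there is no reading), "mtx" (3x3 intrinsics, pixels), "R" (3x3) and "t" (3): a world point X has camera coordinates R X + t; the wrist camera has in their place "tool_from_camera" (4x4, takes a point from camera to tool coordinates, whose origin is the TCP and whose axes are the flange's). Camera axes: x right, y down, z forward; pixel columns grow to the right and rows downward; lengths in m; the calibration is good to about 2 mm. A picture is of the moment at which its call begins: read the wrist's pose just before it.
- arm.sign_off(): hands the job in; it is judged then, once.
The state is a dict: "clock": time; "joints": joint angles; "dq": joint speeds; "joint_efforts": joint torques, N m; "position": TCP position; "ee_rot": TCP orientation; "force": force on the tool from outside, world axes, zero at the start; "ft_torque": the same for the moment, N m; "width": opening from 0.0 (shut) to 1.0 (fully open); "gripper_force": force on a finger pad.
Only numpy, scipy, OpenCV 4.12 (cv2) and the standard library are available. Lean on these libraries where they do the work, as an engineer would, in place of code of your own. Each camera call takes 0.05 s, during which the arm holds its last target. There are 200 camera calls.

### The job

Take the amber specimen block out of the rack and set it upright and lengthwise on the bed of the bench vice, between its guide strips. Slide the blue jaw up so that the block is held snugly with its end against the fixed grey jaw, then swing the red cam lever round to its stop to lock the jaw. Leave the other two blocks in the rack and do not disturb the jar or the phone.

Things in the scene. Friction and masses are not known exactly. Their poses are not given: they have to be found in the camera images.
- amber_block: Amber (orange) resin block, steel disc on top, to be clamped: 56 (own x) x 26 (own y) x 44 mm (z), about 80 g. Origin: centre of its underside. In the rack its broad sides are walled in, only its 26 mm wide ends are free for fingers; in the vice its ends face the jaws, without room for fingers: put it down on open bench between and retake it across its 26 mm width.
- green_block: Green block of the same size in the rack; origin centre of its underside. Leave it.
- blue_block: Blue block of the same size in the rack; origin centre of its underside. Leave it.
- rack: White rack, fixed: base 66 (own x) x 106 (own y) x 6 mm; four dividers 40 mm long along own x, 4 mm thick, 40 mm over the bench, make three slots 33 mm apart along own y. The blocks stand on the base, 6 mm up, with their length along own x, ends open. Which colour is in which slot varies. Origin: centre of its underside.
- vice: Grey vice, fixed: base 250 (own x) x 110 (own y) x 14 mm; its top is the bed. Origin: centre of its underside; own +x is the way the blue jaw opens. Fixed grey jaw (44 mm high over the bed) with its face at x = -90 mm. Guide strips 6 mm high along x leave 31 mm between them. Brake rail, 36 mm over the bench, at x 3 to 123, y -32 to -40 mm. Clamped block's origin: (-62, 0, 14) mm.
- fixed_jaw_face (a point): Foot of the fixed jaw's face, on the bed, in the middle of its 60 mm width; axes as the vice's.
- jaw (a joint): Blue jaw, m: gap between the jaw faces minus 56 mm. 0 = touching the block that stands against the fixed jaw; positive = open. Range -0.020 to 0.022. Slides with 2 to 4 N, stays where left. Its plate is 60 mm wide, 18 mm thick, its top 58 mm over the bench; behind it is a deck 50 mm wide, 90 mm long, 32 mm over the bench.
- jaw_back (a point): Top rear edge of the blue jaw plate, middle of its width, 58 mm over the bench; axes as the vice's. Behind it (own +x) the deck is free for 55 mm up to the lever's hub, so closed fingers can push the plate from behind towards own -x.
- cam_lever (a joint): Cam lever, rad: 0 = free, pointing along the vice's +x; swings counter-clockwise seen from above to its stop at 1.5 (locked, pointing along the vice's +y). The cam bites in the second half of the swing: the lever then needs up to about 8 N near its end, stays where it is left, and the jaw can no longer be slid.
- lever_pivot (a point): On the lever's vertical pivot, at the middle of its height, 47 mm over the bench, on the deck 88 mm behind the jaw's face. Its x axis points along the lever.
- lever_tip (a point): Middle of the round red end of the lever (22 mm diameter, 20 mm high, from 37 to 57 mm over the bench), 73 mm from the pivot. The bar between is 12 mm wide, from 40 to 54 mm over the bench.
- jar: Small brown glass jar with white lid, 44 mm diameter, 50 mm high; origin centre of its underside. Leave it.
- phone: Phone lying flat, 66 x 136 x 9 mm; origin centre of its underside. Leave it.
Things that resemble listed ones, but are neither listed nor needed, are in the scene too. What is meant by the amber_block is not white, and is the smaller of those in its own colour.

How it is judged:
By the outcome, as a careful person would: the job done as asked, in the order asked, and still so for the second after the job is handed in, with the robot touching nothing.
It also fails if it takes over 67 s, if anything falls off the work surface, if the arm or the gripper's body presses on something with over 40 N, if the wrist force passes 120 N, or if a joint passes its speed limit or range.

## Working session

There is one attempt and no reset: what is moved stays moved. The work goes in short steps, Python scripts to look and compute and a tool call to move; the robot and the scene stay as the last step left them, time stands still between calls to the robot, and variables do not carry over. Pictures are saved under pics/ and viewed, at most 10 in all, crops included, and the job is handed in when it is done.

Besides the shell and the picture viewer there is one more tool, called after "Emit:" as name(argument=value, ...), one argument or row to a line, values as JSON. carry_out: Moves the arm, as the interface text tells. Shift numbers are shares of 0.025 m and turn numbers shares of 0.1 rad, none past 1 either way. Its arguments: {"type":"object","properties":{"commands":{"type":"array"},"squeeze":{"type":"number"}},"required":["commands"]}

```bash
mkdir -p pics; ls; python3 - <<'E'
from cell import arm
import cv2,numpy as np
print(arm.observe())
for n in ["scene","side"]:
    im=arm.get_image(n); np.savez(f"{n}0.npz",**im)
    cv2.imwrite(f"pics/{n}0.png",im["pixels"][:,:,::-1]); print(n,im["mtx"],im["R"],im["t"])
E
```

```text
pics
{'clock': 0.0, 'joints': array([ 1.0913863 ,  0.4352266 ,  0.02499023,  1.5740872 , -0.01159766,
        1.13401088, -0.07510466]), 'dq': array([-0.00051613,  0.00042435,  0.00052003,  0.00119217, -0.00147797,
       -0.00027967, -0.00055876]), 'joint_efforts': array([-2.27302644e-04, -6.67850304e+01,  9.84376185e-01, -3.14463580e+01,
       -6.07111584e-02,  4.27240762e-02,  1.52711686e-04]), 'position': array([ 0.22972088, -0.5807013 ,  0.22594676]), 'ee_rot': array([-3.08452983e+00, -5.87973793e-01,  7.00871998e-04]), 'force': array([-0.10018856,  0.36745909,  0.15808142]), 'ft_torque': array([0.04519426, 0.02020967, 0.00145007]), 'gripper_force': 0.0, 'width': 0.9991008787895143}
scene [[482.56454472   0.         313.08084244]
 [  0.         482.56454472 242.61886712]
 [  0.           0.           1.        ]] [[ 0.56062185  0.82784189  0.01951764]
 [ 0.60289094 -0.39189887 -0.69493726]
 [-0.56764924  0.40136402 -0.71880544]] [-0.38347082 -0.26988497  1.53332696]
side [[558.97734646   0.         323.78369068]
 [  0.         558.97734646 240.33265623]
 [  0.           0.           1.        ]] [[-0.81067537 -0.58549356  0.00165117]
 [-0.32677888  0.45011497 -0.83103073]
 [ 0.48581992 -0.67423572 -0.55622405]] [0.48719912 0.21728039 0.95743376]
```

View pics/scene0.png

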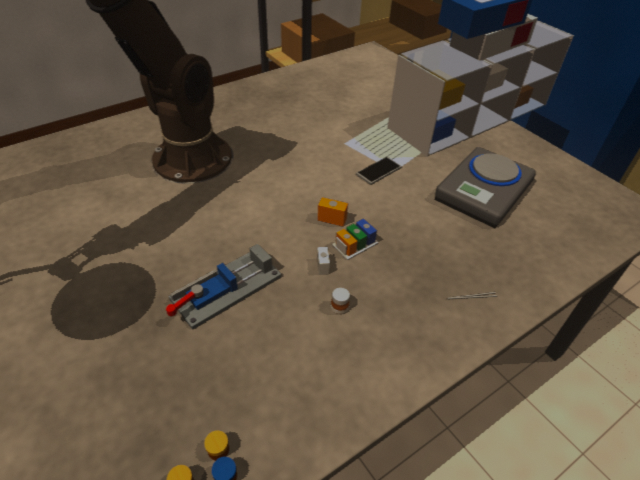

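View pics/side0.png

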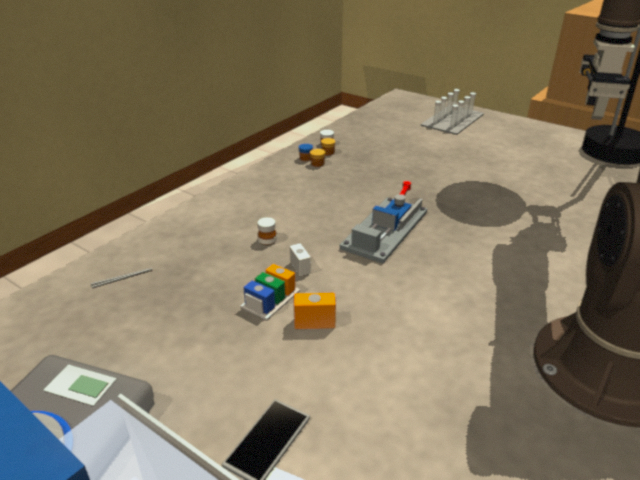

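The scene shows the rack at about (356,240) with amber in the nearest slot at (346,241), green and blue. The large amber decoy is at (332,211), the white decoy at (323,260), and the jar at (340,298). The vice runs from (262,258, fixed jaw) to (172,308, red lever tip). The side view agrees with this.

```bash
cat > h.py <<'E'
import numpy as np,cv2
from scipy.spatial.transform import Rotation as Ro
def cloud(im,Twc=None):
    z=im["range_z"]; K=im["mtx"]; v,u=np.indices(z.shape)
    P=np.stack([(u-K[0,2])/K[0,0]*z,(v-K[1,2])/K[1,1]*z,z],-1)
    if Twc is not None: W=P@Twc[:3,:3].T+Twc[:3,3]
    else: W=(P-im["t"])@im["R"]
    W[z==0]=np.nan
    return W
def hsv(im): return cv2.cvtColor(im["pixels"],cv2.COLOR_RGB2HSV).astype(int)
def masks(im):
    H=hsv(im);h,s,v=H[...,0],H[...,1],H[...,2]
    return dict(red=((h<5)|(h>174))&(s>170)&(v>60),amber=(h>8)&(h<25)&(s>180)&(v>90),green=(h>45)&(h<80)&(s>120)&(v>40),blue=(h>100)&(h<125)&(s>120)&(v>40))
def rect(xy):
    (c,wh,a)=cv2.minAreaRect((xy*1000).astype(np.float32)); return np.round(c,1),np.round(wh,1),round(a,1)
E
python3 - <<'E'
from h import *
for n in ["scene","side"]:
    im=dict(np.load(n+"0.npz")); W=cloud(im); print(n)
    for k,m in masks(im).items():
        N,L,S,C=cv2.connectedComponentsWithStats(m.astype(np.uint8))
        for i in range(1,N):
            if S[i,4]<25: continue
            p=W[L==i]; p=p[~np.isnan(p[:,0])]
            if len(p)<20: continue
            t=np.percentile(p[:,2],95)
            if t>.2 or np.abs(p.mean(0)).max()>1.2: continue
            q=p[p[:,2]>t-.006]
            print(k,C[i].round(),S[i,4],"top",round(t,4),"mean",q.mean(0).round(4),*rect(q[:,:2]))
E
```

```text
scene
red [178. 304.] 219 top 0.058 mean [ 0.5541 -0.2748  0.0553] [ 551.8 -269.4] [21.2 71.2] 16.3
amber [293.  28.] 136 top -0.0543 mean [-0.806   0.8936 -0.0572] [-794.9  896.9] [ 60.4 159.8] 89.0
amber [314.  38.] 32 top -0.0555 mean [-0.6484  0.9121 -0.0584] [-643.5  914.3] [33.5 74.1] 55.9
amber [331. 211.] 603 top 0.0616 mean [0.4776 0.2039 0.0598] [474.8 205.6] [74.2 42.2] 39.4
amber [346. 239.] 194 top 0.0519 mean [0.588  0.1673 0.0495] [587.5 168. ] [56.4 28. ] 0.8
amber [216. 442.] 435 top 0.0403 mean [ 0.8699 -0.3401  0.0379] [ 869.7 -339.4] [39.8 41.4] 68.6
amber [180. 473.] 304 top 0.0404 mean [ 0.8841 -0.4159  0.0379] [ 883.  -414.8] [41.8 25.1] 55.3
green [356. 232.] 146 top 0.0527 mean [0.5894 0.1995 0.0498] [586.4 201.2] [56.1 27.4] 1.8
blue [444. 122.] 123 top 0.0684 mean [0.3496 0.7458 0.0659] [348.3 743.9] [28.1 89.7] 2.8
blue [493. 176.] 261 top 0.0604 mean [0.6295 0.6709 0.0578] [614.5 684. ] [149.2 111.9] 26.3
blue [366. 228.] 137 top 0.0522 mean [0.5873 0.2314 0.0495] [585.9 232.9] [56.5 24.9] 2.4
blue [215. 285.] 713 top 0.059 mean [ 0.5338 -0.1458  0.0578] 
[... 271 characters left out ...]
61 -0.3714  0.0382] [ 876.7 -375. ] [ 42.6 127.8] 17.4
amber [267. 235.] 82 top 0.0305 mean [0.7192 0.0574 0.0276] [718.4  55.6] [34.  14.6] 47.0
amber [283. 277.] 374 top 0.0511 mean [0.5844 0.1717 0.0492] [586.7 169.8] [57.7 28.3] 3.3
amber [314. 311.] 1302 top 0.0608 mean [0.4725 0.2091 0.0592] [473.6 207.2] [73.3 38.2] 35.7
green [273. 286.] 333 top 0.0515 mean [0.5813 0.2045 0.0496] [584.3 202.9] [56.7 28.1] 2.5
blue [305. 147.] 83 top 0.0407 mean [ 0.9177 -0.3464  0.0383] [ 917.6 -347.4] [34.7 41.3] 27.9
blue [394. 210.] 308 top 0.0595 mean [ 0.5282 -0.1435  0.0581] [ 529.9 -142.8] [56.8 21.1] 8.3
blue [262. 295.] 426 top 0.0513 mean [0.5804 0.2369 0.0493] [582.5 234.9] [55.1 29.3] 2.4
```

```bash
python3 - <<'E'
from h import *
for n in ["scene","side"]:
    im=dict(np.load(n+"0.npz")); W=cloud(im).reshape(-1,3); W=W[~np.isnan(W[:,0])]
    H=W[(W[:,2]>.009)&(W[:,2]<.065)&(W[:,0]>.4)&(W[:,0]<.68)&(W[:,1]>-.36)&(W[:,1]<.02)]
    print(n,"vice outline",rect(H[:,:2]))
    B=H[(H[:,2]<.018)]; print(" bed",rect(B[:,:2]))
    J=H[(H[:,2]>.054)&(H[:,1]>-.12)]; print(" fixed jaw top",rect(J[:,:2]),np.median(J[:,2]))
    D=W[(W[:,2]>.02)&(W[:,2]<.07)&(W[:,0]>.55)&(W[:,0]<.7)&(W[:,1]>.02)&(W[:,1]<.135)]
    N=D[D[:,2]>.035]; print(" decoy",rect(N[:,:2]),N[:,2].max())
    r=cloud(im)[masks(im)["red"]]; r=r[(r[:,2]>.051)]; print(" red",rect(r[:,:2]))
E
```

```text
scene vice outline (array([ 534.1, -164.7]), array([113.4, 281.5]), 5.2)
 bed (array([ 532.7, -149.6]), array([113.4, 251.1]), 5.2)
 fixed jaw top (array([524.2, -48.3]), array([62.1, 26.3]), 5.0) 0.05798968573288985
 decoy (array([603.4,  84.4]), array([26. , 57.9]), 60.1) 0.04827273518587664
 red (array([ 551.8, -269.4]), array([21.2, 71.2]), 16.3)
side vice outline (array([ 533.1, -161.5]), array([111.8, 283.3]), 5.2)
 bed (array([ 531.9, -148.5]), array([111.8, 257. ]), 5.2)
 fixed jaw top (array([522.7, -46.9]), array([62.1, 30.1]), 2.6) 0.05757411893750983
 decoy (array([602.9,  86.2]), array([27.2, 59.6]), 59.1) 0.04756116775934325
 red (array([ 552.5, -270.5]), array([17.6, 64.1]), 10.9)
```

```bash
cat >> h.py <<'E'
def yaw(R): return np.degrees(np.arctan2(R[1,1],R[0,1]))
def state(arm):
    s=arm.observe(); R=Ro.from_rotvec(s["ee_rot"]).as_matrix()
    print("t",s["clock"],"pos",s["position"].round(4),"yaw",round(yaw(R),2),"zax",R[:,2].round(4),"F",s["force"].round(1),"w",round(s["width"],3),"g",round(s["gripper_force"],1),"q",s["joints"].round(2)); return s,R
def go(arm,p,yw=None):
    s,R=state(arm); d=R.T@(np.array(p)-s["position"])/.025
    print("shift units (current axes)",d.round(2))
    if yw is not None:
        c,k=np.cos(np.radians(yw)),np.sin(np.radians(yw))
        G=np.array([[-k,c,0],[c,k,0],[0,0,-1.]]); 
        if True:
            r=Ro.from_matrix(R.T@G).as_rotvec()/.1; d2=G.T@(np.array(p)-s["position"])/.025
            print("turn units",r.round(2),"| shift units after the turn",d2.round(2))
E
python3 - <<'E'
from h import *; from cell import arm
go(arm,[.50,-.15,.3],5.2)
E
```

```text
t 0.1 pos [ 0.2298 -0.5807  0.226 ] yaw -68.42 zax [-6.0e-04  1.3e-03 -1.0e+00] F [-0.1  0.2  0.9] w 1.003 g 0.0 q [ 1.09  0.44  0.02  1.57 -0.01  1.13 -0.08]
shift units (current axes) [ 16.39 -12.05  -2.94]
turn units [-1.000e-02 -1.000e-02 -1.285e+01] | shift units after the turn [16.18 12.33 -2.96]
```

Emit:
carry_out(
  commands=[
    [1, 1, -0.75, -0.2, 0, 0, 0],
    [1, 1, -0.75, -0.2, 0, 0, 0],
    [1, 1, -0.75, -0.2, 0, 0, 0],
    [1, 1, -0.75, -0.2, 0, 0, 0],
    [1, 1, -0.75, -0.2, 0, 0, 0],
    [1, 1, -0.75, -0.2, 0, 0, 0],
    [1, 1, -0.75, -0.2, 0, 0, 0],
    [1, 1, -0.75, -0.2, 0, 0, 0],
  ],
)

```text
clock: 0.9
position: [0.3611, -0.3668, 0.2667]
ee_rot: [-3.086, -0.588, 0.001]
force: [0.2, -0.1, -0.1]
width: 1.0
gripper_force: 0.0
```

Emit:
carry_out(
  commands=[
    [1, 1, -0.75, -0.2, 0, 0, 0],
    [1, 1, -0.75, -0.2, 0, 0, 0],
    [1, 1, -0.75, -0.2, 0, 0, 0],
    [1, 1, -0.75, -0.2, 0, 0, 0],
    [1, 1, -0.75, -0.2, 0, 0, 0],
    [1, 1, -0.75, -0.2, 0, 0, 0],
    [1, 1, -0.75, -0.2, 0, 0, 0],
    [1, 1, -0.75, -0.2, 0, 0, 0],
  ],
)

```text
clock: 1.7
position: [0.4918, -0.1539, 0.3067]
ee_rot: [-3.086, -0.588, 0.001]
force: [0.5, -0.1, -0.4]
width: 1.0
gripper_force: 0.0
```

Emit:
carry_out(
  commands=[
    [1, 0, 0, 0, 0, 0, -1],
    [1, 0, 0, 0, 0, 0, -1],
    [1, 0, 0, 0, 0, 0, -1],
    [1, 0, 0, 0, 0, 0, -1],
    [1, 0, 0, 0, 0, 0, -1],
    [1, 0, 0, 0, 0, 0, -1],
    [1, 0, 0, 0, 0, 0, -1],
    [1, 0, 0, 0, 0, 0, -1],
  ],
)

```text
clock: 2.5
position: [0.4912, -0.155, 0.3064]
ee_rot: [-2.609, -1.749, 0.001]
force: [-0.3, -0.4, 0.1]
width: 1.002
gripper_force: 0.0
```

Emit:
carry_out(
  commands=[
    [1, 0, 0, 0, 0, 0, -1],
    [1, 0, 0, 0, 0, 0, -1],
    [1, 0, 0, 0, 0, 0, -1],
    [1, 0, 0, 0, 0, 0, -1],
    [1, 0, 0, 0, 0, 0, -0.8],
    [1, 0, 0, 0, 0, 0, 0],
  ],
)

```text
clock: 3.1
position: [0.4913, -0.1551, 0.3064]
ee_rot: [-2.122, -2.315, 0.001]
force: [-0.4, -0.8, 0.3]
width: 1.004
gripper_force: 0.0
```

```bash
cat > look.py <<'E'
import sys
from h import *; from cell import arm
n=sys.argv[1]; s,R=state(arm); im=arm.get_image("wrist")
T=np.eye(4);T[:3,:3]=R;T[:3,3]=s["position"]
im["Twc"]=T@im["tool_from_camera"]; np.savez(n+".npz",**im)
cv2.imwrite(f"pics/{n}.png",im["pixels"][:,:,::-1]); print(im["tool_from_camera"].round(3).tolist(),im["mtx"][0,0])
E
python3 look.py w1
```

```text
t 3.1 pos [ 0.4913 -0.1551  0.3064] yaw 4.99 zax [-7.e-04  2.e-04 -1.e+00] F [-0.4 -0.8  0.3] w 1.004 g 0.0 q [ 0.54  0.23 -0.42  1.69  0.1   1.25  0.19]
[[0.0, -0.96, -0.281, 0.075], [1.0, 0.001, -0.002, -0.001], [0.002, -0.281, 0.96, -0.157], [0.0, 0.0, 0.0, 1.0]] 361.5339051162141
```

View pics/w1.png

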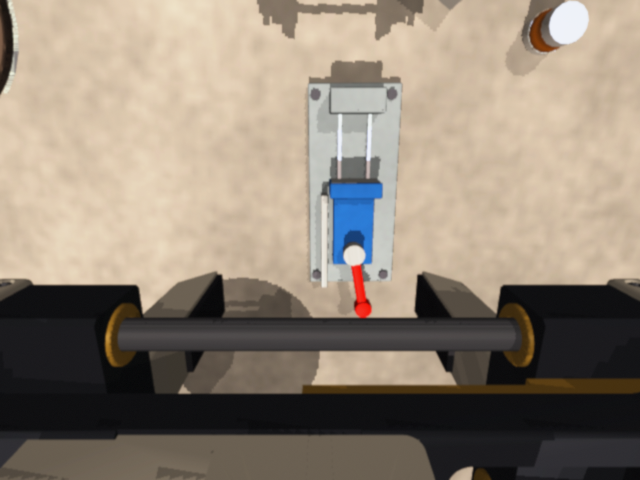

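The wrist view shows the vice: fixed jaw at (358,98), guide strips at columns 340 and 370, blue plate at (355,190), pivot at (354,255) and red tip at (362,308).

```bash
cat > vice.py <<'E'
import sys
from h import *
im=dict(np.load(sys.argv[1]+".npz")); W=cloud(im,im["Twc"]); M=masks(im)
V=W.copy(); ok=np.zeros(W.shape[:2],bool); ok[:325]=1
ok&=(W[...,0]>.4)&(W[...,0]<.68)&(W[...,1]>-.36)&(W[...,1]<.02)
H=W[ok&(W[...,2]>.009)&(W[...,2]<.018)]; c,wh,a=rect(H[:,:2]); print("bed",c,wh,a,"z",np.median(H[:,2]))
J=W[ok&(W[...,2]>.053)&(W[...,1]>-.09)&~M["blue"]]; print("fixed",rect(J[:,:2]),np.median(J[:,2]))
b=W[ok&M["blue"]&(W[...,2]>.053)]; print("jawplate",rect(b[:,:2]),np.median(b[:,2]))
r=W[ok&M["red"]&(W[...,2]>.045)]; print("red",rect(r[:,:2]))
t=W[ok&M["red"]&(W[...,2]>.0555)]; 
if len(t)>5: print("tip",rect(t[:,:2]))
S=W[ok&(W[...,2]>.0178)&(W[...,2]<.024)&(W[...,1]>-.12)]; print("strips",rect(S[:,:2]))
E
python3 vice.py w1; python3 - <<'E'
from h import *; from cell import arm
go(arm,[.587,.168,.2],2.4)
go(arm,[.55,.168,.2],2.4)
E
```

```text
bed [ 530.9 -150.7] [110.2 249.6] 5.1 z 0.012923970748188351
fixed (array([521.6, -48.7]), array([59.9, 26.1]), 5.6) 0.05682256357946172
jawplate (array([ 529.9, -144.9]), array([58.1, 16.4]), 5.0) 0.05717028979986685
red (array([ 532.8, -212.5]), array([ 19.4, 189.5]), 15.9)
tip (array([ 532.8, -212.3]), array([ 18.2, 189.2]), 16.3)
strips (array([538. , -82.1]), array([75.2, 76.3]), 15.3)
t 3.15 pos [ 0.4913 -0.1551  0.3064] yaw 4.81 zax [-6.e-04  2.e-04 -1.e+00] F [-0.4 -0.7  0. ] w 1.0 g 0.0 q [ 0.54  0.23 -0.42  1.69  0.1   1.25  0.19]
shift units (current axes) [12.56  4.9   4.26]
turn units [-0.01 -0.    0.42] | shift units after the turn [12.75  4.37  4.26]
t 3.15 pos [ 0.4913 -0.1551  0.3064] yaw 4.81 zax [-6.e-04  2.e-04 -1.e+00] F [-0.4 -0.7  0. ] w 1.0 g 0.0 q [ 0.54  0.23 -0.42  1.69  0.1   1.25  0.19]
shift units (current axes) [12.68  3.43  4.26]
turn units [-0.01 -0.    0.42] | shift units after the turn [12.82  2.89  4.26]
```

Emit:
carry_out(
  commands=[
    [1, 1, 0.45, 0.3, 0, 0, 0.05],
    [1, 1, 0.45, 0.3, 0, 0, 0.05],
    [1, 1, 0.45, 0.3, 0, 0, 0.05],
    [1, 1, 0.45, 0.3, 0, 0, 0.05],
    [1, 1, 0.45, 0.3, 0, 0, 0.05],
    [1, 1, 0.45, 0.3, 0, 0, 0.05],
    [1, 1, 0.45, 0.3, 0, 0, 0.05],
    [1, 1, 0.45, 0.3, 0, 0, 0.05],
  ],
)

```text
clock: 3.95
position: [0.5679, 0.0516, 0.2462]
ee_rot: [-2.173, -2.268, 0.001]
force: [-0.2, -0.7, -0.1]
width: 1.0
gripper_force: 0.0
```

Emit:
carry_out(
  commands=[
    [1, 1, 0.4, 0.4, 0, 0, 0.02],
    [1, 1, 0.4, 0.4, 0, 0, 0],
    [1, 0, 0, 0, 0, 0, 0],
  ],
)

```text
clock: 4.25
position: [0.5848, 0.1058, 0.2251]
ee_rot: [-2.167, -2.27, 0.0]
force: [-0.2, -0.2, 0.8]
width: 1.001
gripper_force: 0.0
```

```bash
python3 look.py w2; python3 - <<'E'
from h import *; from cell import arm
im=dict(np.load("w2.npz")); W=cloud(im,im["Twc"]); ok=np.zeros(W.shape[:2],bool); ok[:320]=1
for k,m in masks(im).items():
    N,L,S,C=cv2.connectedComponentsWithStats((m&ok).astype(np.uint8))
    for i in range(1,N):
        if S[i,4]<150: continue
        p=W[L==i];p=p[~np.isnan(p[:,0])]
        if len(p)<100: continue
        t=np.percentile(p[:,2],95); q=p[p[:,2]>t-.005]
        print(k,C[i].round(),S[i,4],round(t,4),*rect(q[:,:2]))
go(arm,[.587,.169,.15],2.4)
E
```

```text
t 4.25 pos [0.5848 0.1058 0.2251] yaw 2.66 zax [-0.0023  0.0021 -1.    ] F [-0.2 -0.2  0.8] w 1.001 g 0.0 q [ 0.08  0.44 -0.49  1.62  0.22  1.14 -0.42]
[[0.0, -0.96, -0.281, 0.075], [1.0, 0.001, -0.002, -0.001], [0.002, -0.281, 0.96, -0.157], [0.0, 0.0, 0.0, 1.0]] 361.5339051162141
amber [202.  98.] 3653 0.0601 [473.7 204.3] [76.4 35.3] 37.4
amber [328. 141.] 391 0.0502 [585.9 167.5] [54.1 24.5] 2.7
amber [444. 257.] 182 0.0252 [718.3  54.2] [37.1 14.2] 43.2
green [326. 104.] 1621 0.0502 [584.6 200.4] [54.5 25.4] 1.7
blue [327.  65.] 1883 0.0502 [583.5 233. ] [54.3 25.1] 1.7
t 4.3 pos [0.5849 0.1035 0.2257] yaw 2.58 zax [-1.9e-03  6.0e-04 -1.0e+00] F [ 0.1 -0.6  0.2] w 1.0 g 0.0 q [ 0.08  0.44 -0.49  1.62  0.22  1.14 -0.42]
shift units (current axes) [2.61 0.21 3.03]
turn units [-0.02 -0.01  0.03] | shift units after the turn [2.62 0.2  3.03]
```

View pics/w2.png

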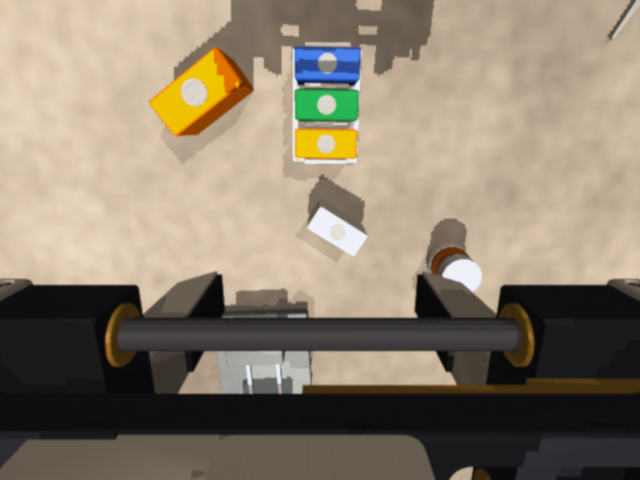

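The wrist view shows the rack with amber at (327,144), at world (0.586, 0.168), yaw about 2.2°. The space at its ends is clear. I'll approach now.

Emit:
carry_out(
  commands=[
    [1, 0.9, 0.05, 1, 0, 0, 0],
    [1, 0.9, 0.05, 1, 0, 0, 0],
    [1, 0.8, 0, 1, 0, 0, 0.05],
    [1, 0, 0, 0, 0, 0, 0],
  ],
)

```text
clock: 4.7
position: [0.5826, 0.1678, 0.1488]
ee_rot: [-2.174, -2.263, 0.006]
force: [-1.1, -0.5, 0.1]
width: 0.999
gripper_force: 0.0
```

```bash
python3 - <<'E'
from h import *; from cell import arm
go(arm,[.586,.168,.022],2.2)
E
```

```text
t 4.7 pos [0.5826 0.1678 0.1488] yaw 2.3 zax [-4.9e-03 -5.0e-04 -1.0e+00] F [-1.1 -0.5  0.1] w 0.999 g 0.0 q [-0.04  0.53 -0.48  1.68  0.28  1.01 -0.57]
shift units (current axes) [0.   0.16 5.07]
turn units [-0.05  0.    0.02] | shift units after the turn [0.   0.14 5.07]
```

Emit:
carry_out(
  commands=[
    [1, 0, 0.15, 0.8, -0.05, 0, 0],
    [1, 0, 0, 0.8, 0, 0, 0],
    [1, 0, 0, 0.8, 0, 0, 0],
    [1, 0, 0, 0.8, 0, 0, 0],
    [1, 0, 0, 0.8, 0, 0, 0],
    [1, 0, 0, 0.8, 0, 0, 0],
    [1, 0, 0, 0.3, 0, 0, 0],
    [1, 0, 0, 0, 0, 0, 0],
  ],
)

```text
clock: 5.5
position: [0.5894, 0.1651, 0.024]
ee_rot: [2.177, 2.259, 0.003]
force: [0.1, 0.3, -0.3]
width: 0.998
gripper_force: 0.0
```

Emit:
carry_out(
  commands=[
    [0.5, 0, 0, 0, 0, 0, 0],
    [0.4, 0, 0, 0, 0, 0, 0],
    [0.4, 0, 0, 0, 0, 0, 0],
    [0.4, 0, 0, 0, 0, 0, 0],
    [0.4, 0, 0, 0, 0, 0, 0],
  ],
  squeeze=20,
)

```text
clock: 6.0
position: [0.5892, 0.1667, 0.0245]
ee_rot: [2.175, 2.262, 0.006]
force: [-2.4, -0.2, 0.9]
width: 0.613
gripper_force: 0.8
```

```bash
python3 - <<'E'
from h import *; from cell import arm
go(arm,[.586,.168,.1],2.2)
E
```

```text
t 6.0 pos [0.5892 0.1667 0.0245] yaw 2.23 zax [ 5.e-03  1.e-04 -1.e+00] F [-2.4 -0.2  0.9] w 0.613 g 0.8 q [-0.09  0.68 -0.41  1.77  0.37  0.76 -0.65]
shift units (current axes) [ 0.06 -0.11 -3.02]
turn units [0.05 0.   0.01] | shift units after the turn [ 0.06 -0.13 -3.02]
```

Emit:
carry_out(
  commands=[
    [0.4, 0, -0.05, 0, 0.05, 0, 0],
    [0.4, 0, -0.05, 0, 0, 0, 0],
    [0.4, 0, 0, 0, 0, 0, 0],
    [0.4, 0, 0, -0.4, 0, 0, 0],
    [0.4, 0, 0, -0.6, 0, 0, 0],
    [0.4, 0, 0, -0.8, 0, 0, 0],
    [0.4, 0, 0, -0.8, 0, 0, 0],
    [0.4, 0, 0, -0.8, 0, 0, 0],
  ],
)

```text
clock: 6.8
position: [0.5865, 0.1667, 0.1111]
ee_rot: [-2.177, -2.264, -0.0]
force: [0.2, 0.4, -1.5]
width: 0.605
gripper_force: 20.0
```

```bash
python3 - <<'E'
from h import *; from cell import arm
go(arm,[.45,.08,.15],-84.8)
E
```

```text
t 6.8 pos [0.5865 0.1667 0.1111] yaw 2.25 zax [-1.e-04  1.e-04 -1.e+00] F [ 0.2  0.4 -1.5] w 0.605 g 20.0 q [-0.05  0.57 -0.46  1.71  0.31  0.93 -0.59]
shift units (current axes) [-3.25 -5.59 -1.56]
turn units [-0.   -0.   15.19] | shift units after the turn [-5.75  2.96 -1.56]
```

Emit:
carry_out(
  commands=[
    [0.4, -0.5, -0.9, -0.3, 0, 0, 0],
    [0.4, -0.6, -0.9, -0.3, 0, 0, 0],
    [0.4, -0.6, -0.9, -0.3, 0, 0, 0],
    [0.4, -0.6, -0.9, 0, 0, 0, 0],
    [0.4, -0.6, -1, 0, 0, 0, 0],
    [0.4, -0.6, -1, 0, 0, 0, 0],
    [0.4, 0, 0, 0, 0, 0, 1],
    [0.4, 0, 0, 0, 0, 0, 1],
  ],
)

```text
clock: 7.6
position: [0.4495, 0.073, 0.1329]
ee_rot: [2.397, 2.029, 0.0]
force: [1.0, -0.2, -0.8]
width: 0.608
gripper_force: 20.0
```

Emit:
carry_out(
  commands=[
    [0.4, 0, 0, 0, 0, 0, 1],
    [0.4, 0, 0, 0, 0, 0, 1],
    [0.4, 0, 0, 0, 0, 0, 1],
    [0.4, 0, 0, 0, 0, 0, 1],
    [0.4, 0, 0, 0, 0, 0, 1],
    [0.4, 0, 0, 0, 0, 0, 1],
    [0.4, 0, 0, 0, 0, 0, 1],
    [0.4, 0, 0, 0, 0, 0, 1],
  ],
)

```text
clock: 8.4
position: [0.4501, 0.074, 0.1327]
ee_rot: [-2.998, -0.937, -0.001]
force: [-0.3, 0.1, -1.7]
width: 0.611
gripper_force: 20.0
```

Emit:
carry_out(
  commands=[
    [0.4, 0, 0, 0.6, 0, 0, 1],
    [0.4, 0, 0, 0.6, 0, 0, 1],
    [0.4, 0, 0, 0.6, 0, 0, 1],
    [0.4, 0, 0, 0.6, 0, 0, 1],
    [0.4, 0, 0, 0.6, 0, 0, 1],
    [0.4, 0, 0, 0.2, 0, 0, 0.2],
    [0.4, 0, 0, 0, 0, 0, 0],
  ],
)

```text
clock: 9.1
position: [0.4499, 0.0739, 0.0519]
ee_rot: [3.138, 0.145, -0.001]
force: [-0.5, -0.1, -1.1]
width: 0.611
gripper_force: 20.0
```

```bash
python3 - <<'E'
from h import *; from cell import arm
go(arm,[.45,.07,.018],-84.8)
E
```

```text
t 9.1 pos [0.4499 0.0739 0.0519] yaw -84.73 zax [-9.e-04 -1.e-04 -1.e+00] F [-0.5 -0.1 -1.1] w 0.611 g 20.0 q [-0.16  0.42 -0.15  2.15  0.11  0.58 -1.87]
shift units (current axes) [-0.01  0.16  1.35]
turn units [0.   0.01 0.01] | shift units after the turn [-0.01  0.16  1.35]
```

Emit:
carry_out(
  commands=[
    [0.4, 0, 0, 0.5, 0, 0, 0],
    [0.4, 0, 0, 0.5, 0, 0, 0],
    [0.4, 0, 0, 0.25, 0, 0, 0],
    [0.4, 0, 0, 0, 0, 0, 0],
    [0.4, 0, 0, 0.04, 0, 0, 0],
    [0.4, 0, 0, 0, 0, 0, 0],
  ],
)

```text
clock: 9.7
position: [0.4507, 0.0738, 0.02]
ee_rot: [-3.138, -0.141, -0.001]
force: [-0.0, -0.4, -0.9]
width: 0.609
gripper_force: 20.0
```

Emit:
carry_out(
  commands=[
    [0.4, 0, 0, 0.05, 0, 0, 0],
    [0.4, 0, 0, 0.05, 0, 0, 0],
    [0.4, 0, 0, 0, 0, 0, 0],
  ],
)

```text
clock: 10.0
position: [0.4509, 0.0739, 0.0181]
ee_rot: [-3.138, -0.141, -0.002]
force: [-3.5, -0.3, 16.2]
width: 0.612
gripper_force: 20.0
```

Emit:
carry_out(
  commands=[
    [0.7, 0, 0, -0.05, 0, 0, 0],
    [1, 0, 0, 0, 0, 0, 0],
    [1, 0, 0, 0, 0, 0, 0],
    [1, 0, 0, -0.5, 0, 0, 0],
    [1, 0, 0, -1, 0, 0, 0],
    [1, 0, 0, -1, 0, 0, 0],
    [1, 0, 0, -1, 0, 0, 0],
    [1, 0, 0, -1, 0, 0, 0],
  ],
)

```text
clock: 10.8
position: [0.45, 0.0736, 0.1316]
ee_rot: [3.138, 0.141, -0.001]
force: [0.9, -0.1, 0.2]
width: 0.997
gripper_force: 0.0
```

Emit:
carry_out(
  commands=[
    [1, 0, 0, -1, 0, 0, -1],
    [1, 0, 0, -1, 0, 0, -1],
    [1, 0, 0, 0, 0, 0, -1],
    [1, 0, 0, 0, 0, 0, -1],
    [1, 0, 0, 0, 0, 0, -1],
    [1, 0, 0, 0, 0, 0, -1],
    [1, 0, 0, 0, 0, 0, -1],
    [1, 0, 0, 0, 0, 0, -1],
  ],
)

```text
clock: 11.6
position: [0.4501, 0.0736, 0.1805]
ee_rot: [-2.833, -1.358, 0.001]
force: [-0.6, 0.1, -0.9]
width: 1.001
gripper_force: 0.0
```

Emit:
carry_out(
  commands=[
    [1, -0.5, 0, 0, 0, 0, -1],
    [1, -0.5, 0, 0, 0, 0, -1],
    [1, -0.5, 0, 0, 0, 0, -1],
    [1, -0.5, 0, 0, 0, 0, -1],
    [1, -0.5, 0, 0, 0, 0, -1],
    [1, 0, 0, 0, 0, 0, -1],
    [1, 0, 0, 0, 0, 0, -1],
    [1, 0, 0, 0, 0, 0, -0.7],
  ],
)

```text
clock: 12.4
position: [0.4215, 0.0186, 0.1806]
ee_rot: [-2.116, -2.322, 0.0]
force: [0.2, -0.5, 0.1]
width: 1.0
gripper_force: 0.0
```

Emit:
carry_out(
  commands=[
    [1, 0, 0, 0, 0, 0, 0],
    [1, 0, 0, 0, 0, 0, 0],
  ],
)

```text
clock: 12.6
position: [0.4216, 0.0188, 0.1806]
ee_rot: [-2.123, -2.315, 0.0]
force: [0.7, 0.3, 0.0]
width: 1.0
gripper_force: 0.0
```

```bash
python3 look.py w3; python3 - <<'E'
from h import *; from cell import arm
im=dict(np.load("w3.npz")); W=cloud(im,im["Twc"]); ok=np.zeros(W.shape[:2],bool); ok[:310]=1
for k,m in masks(im).items():
    N,L,S,C=cv2.connectedComponentsWithStats((m&ok).astype(np.uint8))
    for i in range(1,N):
        if S[i,4]<150: continue
        p=W[L==i];p=p[~np.isnan(p[:,0])]
        if len(p)<100: continue
        t=np.percentile(p[:,2],95); q=p[p[:,2]>t-.005]
        print(k,C[i].round(),S[i,4],round(t,4),*rect(q[:,:2]))
im=arm.get_image("scene"); W=cloud(im); p=W[masks(im)["amber"]]
p=p[(abs(p[:,0]-.45)<.045)&(abs(p[:,1]-.075)<.05)&(p[:,2]>.037)&(p[:,2]<.05)]; print("scene",len(p),rect(p[:,:2]) if len(p) else 0)
go(arm,[.45,.074,.1],5.2)
E
```

```text
t 12.6 pos [0.4216 0.0188 0.1806] yaw 4.97 zax [-3.e-04 -0.e+00 -1.e+00] F [0.7 0.3 0. ] w 1.0 g 0.0 q [ 0.19  0.19 -0.41  2.07  0.1   0.9  -0.19]
[[0.0, -0.96, -0.281, 0.075], [1.0, 0.001, -0.002, -0.001], [0.002, -0.281, 0.96, -0.157], [0.0, 0.0, 0.0, 1.0]] 361.5339051162141
amber [393.   7.] 479 0.0598 [459.3 175. ] [27.8 11.7] 4.5
amber [380.  24.] 425 0.0461 [455.6 170.8] [ 5.1 12.5] 89.7
amber [364. 153.] 1245 0.044 [451.   73.2] [25.7 54.6] 5.0
green [565.   9.] 1470 0.0496 [584.5 190.4] [56.3  8.6] 5.1
scene 137 (array([452.9,  72.8]), array([31. , 54.9]), 5.7)
t 12.7 pos [0.4216 0.0188 0.1806] yaw 5.0 zax [-2.e-04 -1.e-04 -1.e+00] F [ 0.5  0.8 -0.6] w 0.999 g 0.0 q [ 0.19  0.19 -0.41  2.07  0.1   0.9  -0.19]
shift units (current axes) [2.1  1.32 3.23]
turn units [-0.    0.   -0.03] | shift units after the turn [2.09 1.33 3.23]
```

The block stands upright at (0.451, 0.073), yaw 5°. I'll descend across its width.

Emit:
carry_out(
  commands=[
    [1, 0.7, 0.45, 0.8, 0, 0, 0],
    [1, 0.7, 0.45, 0.8, 0, 0, 0],
    [1, 0.7, 0.4, 0.8, 0, 0, 0],
    [1, 0, 0, 0.8, 0, 0, 0],
    [1, 0, 0, 0, 0, 0, 0],
  ],
)

```text
clock: 13.2
position: [0.4478, 0.0741, 0.0987]
ee_rot: [-2.118, -2.316, 0.005]
force: [-0.3, -1.2, 0.5]
width: 1.0
gripper_force: 0.0
```

```bash
python3 - <<'E'
from h import *; from cell import arm
go(arm,[.451,.0733,.016],5.1)
E
```

```text
t 13.2 pos [0.4478 0.0741 0.0987] yaw 5.12 zax [-4.3e-03 -7.0e-04 -1.0e+00] F [-0.3 -1.2  0.5] w 1.0 g 0.0 q [ 0.04  0.36 -0.4   2.1   0.21  0.72 -0.41]
shift units (current axes) [-0.04  0.14  3.31]
turn units [-0.04  0.    0.  ] | shift units after the turn [-0.04  0.12  3.31]
```

Emit:
carry_out(
  commands=[
    [1, 0, 0, 0.8, 0, 0, 0],
    [1, 0, 0, 0.8, 0, 0, 0],
    [1, 0, 0, 0.8, 0, 0, 0],
    [1, 0, 0, 0.6, 0, 0, 0],
    [1, 0, 0, 0.3, 0, 0, 0],
    [1, 0, 0, 0, 0, 0, 0],
    [1, 0, 0, 0, 0, 0, 0],
  ],
)

```text
clock: 13.9
position: [0.4499, 0.074, 0.019]
ee_rot: [2.121, 2.317, 0.001]
force: [0.1, -0.4, 1.3]
width: 0.999
gripper_force: 0.0
```

```bash
python3 - <<'E'
from h import *; from cell import arm
go(arm,[.451,.0733,.016],5.1)
E
```

```text
t 13.9 pos [0.4499 0.074  0.019 ] yaw 5.07 zax [ 8.e-04 -1.e-04 -1.e+00] F [ 0.1 -0.4  1.3] w 0.999 g 0.0 q [-0.02  0.5  -0.33  2.16  0.32  0.52 -0.51]
shift units (current axes) [-0.03  0.04  0.12]
turn units [ 0.01  0.   -0.01] | shift units after the turn [-0.03  0.04  0.12]
```

Emit:
carry_out(
  commands=[
    [0.35, 0, 0.05, 0.05, 0, 0, 0],
    [0.15, 0, 0, 0, 0, 0, 0],
    [0.15, 0, 0, 0, 0, 0, 0],
    [0.15, 0, 0, 0, 0, 0, 0],
    [0.15, 0, 0, 0, 0, 0, 0],
    [0.15, 0, 0, 0, 0, 0, 0],
    [0.15, 0, 0, 0, 0, 0, 0],
    [0.15, 0, 0, 0, 0, 0, 0],
  ],
  squeeze=20,
)

```text
clock: 14.7
position: [0.4506, 0.0741, 0.0169]
ee_rot: [2.12, 2.318, -0.0]
force: [-0.2, 0.1, 0.9]
width: 0.351
gripper_force: 0.0
```

Emit:
carry_out(
  commands=[
    [0.15, 0, 0, 0, 0, 0, 0],
    [0.15, 0, 0, 0, 0, 0, 0],
    [0.15, 0, 0, 0, 0, 0, 0],
  ],
)

```text
clock: 15.0
position: [0.4508, 0.0742, 0.017]
ee_rot: [2.12, 2.318, 0.0]
force: [0.9, 0.1, 0.8]
width: 0.279
gripper_force: 20.0
```

```bash
python3 - <<'E'
from h import *; from cell import arm
go(arm,[.527,-.092,.12],5.1)
E
```

```text
t 15.0 pos [0.4508 0.0742 0.017 ] yaw 5.1 zax [ 2.e-04  1.e-04 -1.e+00] F [0.9 0.1 0.8] w 0.279 g 20.0 q [-0.03  0.5  -0.33  2.16  0.32  0.52 -0.51]
shift units (current axes) [-6.89  2.45 -4.12]
turn units [ 0. -0. -0.] | shift units after the turn [-6.89  2.45 -4.12]
```

Emit:
carry_out(
  commands=[
    [0.15, 0, 0, -0.6, 0, 0, 0],
    [0.15, 0, 0, -1, 0, 0, 0],
    [0.15, -0.5, 0.3, -1, 0, 0, 0],
    [0.15, -0.8, 0.3, -1, 0, 0, 0],
    [0.15, -1, 0.3, -0.5, 0, 0, 0],
    [0.15, -1, 0.3, 0, 0, 0, 0],
    [0.15, -1, 0.4, 0, 0, 0, 0],
    [0.15, -1, 0.4, 0, 0, 0, 0],
  ],
)

```text
clock: 15.8
position: [0.5122, -0.0545, 0.1195]
ee_rot: [-2.12, -2.318, 0.001]
force: [0.6, 0.7, -0.2]
width: 0.283
gripper_force: 20.0
```

Emit:
carry_out(
  commands=[
    [0.15, -0.8, 0.2, 0, 0, 0, 0],
    [0.15, -0.6, 0.2, 0, 0, 0, 0],
    [0.15, 0, 0, 0, 0, 0, 0],
    [0.15, 0, 0, 0, 0, 0, 0],
  ],
)

```text
clock: 16.2
position: [0.5249, -0.0867, 0.1192]
ee_rot: [-2.12, -2.317, -0.0]
force: [-0.7, 0.5, -1.2]
width: 0.282
gripper_force: 20.0
```

```bash
python3 - <<'E'
from h import *; from cell import arm
go(arm,[.526,-.0927,.05],5.1)
E
python3 look.py w4
```

```text
t 16.2 pos [ 0.5249 -0.0867  0.1192] yaw 5.1 zax [-7.e-04  6.e-04 -1.e+00] F [-0.7  0.5 -1.2] w 0.282 g 20.0 q [ 0.34  0.43 -0.36  1.9   0.2   0.84 -0.04]
shift units (current axes) [-0.25  0.02  2.77]
turn units [-0.01 -0.01 -0.  ] | shift units after the turn [-0.24  0.02  2.77]
t 16.2 pos [ 0.5249 -0.0867  0.1192] yaw 5.1 zax [-7.e-04  6.e-04 -1.e+00] F [-0.7  0.5 -1.2] w 0.282 g 20.0 q [ 0.34  0.43 -0.36  1.9   0.2   0.84 -0.04]
[[0.0, -0.96, -0.281, 0.075], [1.0, 0.001, -0.002, -0.001], [0.002, -0.281, 0.96, -0.157], [0.0, 0.0, 0.0, 1.0]] 361.5339051162141
```

View pics/w4.png

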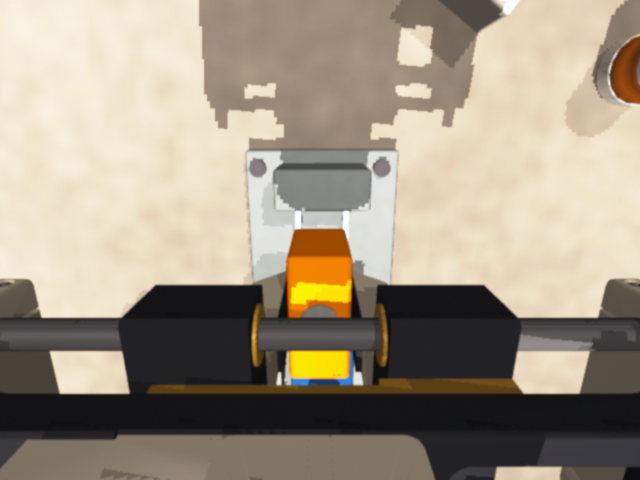

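The wrist view shows the held block centred between the strips (columns 298 and 347, mid 322; block 288–352). Descending.

Emit:
carry_out(
  commands=[
    [0.15, -0.25, 0.02, 0.6, 0, 0, 0],
    [0.15, 0, 0, 0.8, 0, 0, 0],
    [0.15, 0, 0, 0.8, 0, 0, 0],
    [0.15, 0, 0, 0.5, 0, 0, 0],
    [0.15, 0, 0, 0, 0, 0, 0],
    [0.15, 0, 0, 0, 0, 0, 0],
  ],
)

```text
clock: 16.85
position: [0.5265, -0.0928, 0.0523]
ee_rot: [-2.119, -2.319, -0.0]
force: [0.4, -0.3, -1.4]
width: 0.286
gripper_force: 20.0
```

```bash
python3 - <<'E'
from h import *; from cell import arm
go(arm,[.526,-.0927,.031],5.1)
E
```

```text
t 16.85 pos [ 0.5265 -0.0928  0.0523] yaw 5.16 zax [ 0.e+00  2.e-04 -1.e+00] F [ 0.4 -0.3 -1.4] w 0.286 g 20.0 q [ 0.32  0.53 -0.33  1.96  0.26  0.7  -0.08]
shift units (current axes) [ 0.01 -0.02  0.85]
turn units [ 0.   -0.    0.01] | shift units after the turn [ 0.01 -0.02  0.85]
```

Block bottom is at about 0.035, with the bed at 0.014, so about 21 mm to go.

Emit:
carry_out(
  commands=[
    [0.15, 0, -0.02, 0.3, 0, 0, 0],
    [0.15, 0, 0, 0.25, 0, 0, 0],
    [0.15, 0, 0, 0.15, 0, 0, 0],
    [0.15, 0, 0, 0, 0, 0, 0],
  ],
)

```text
clock: 17.25
position: [0.5255, -0.0936, 0.0339]
ee_rot: [-2.12, -2.317, 0.001]
force: [-0.1, 0.7, -1.4]
width: 0.283
gripper_force: 20.0
```

Emit:
carry_out(
  commands=[
    [0.15, 0, 0, 0.06, 0, 0, 0],
    [0.15, 0, 0, 0.05, 0, 0, 0],
    [0.15, 0, 0, 0, 0, 0, 0],
  ],
)

```text
clock: 17.55
position: [0.5258, -0.0936, 0.0317]
ee_rot: [-2.121, -2.318, 0.0]
force: [0.4, 1.0, -0.9]
width: 0.28
gripper_force: 20.0
```

Emit:
carry_out(
  commands=[
    [0.15, 0, 0, 0.04, 0, 0, 0],
    [0.15, 0, 0, 0.03, 0, 0, 0],
    [0.15, 0, 0, 0, 0, 0, 0],
  ],
)

```text
clock: 17.85
position: [0.526, -0.0936, 0.031]
ee_rot: [2.12, 2.317, -0.0]
force: [-3.9, 0.9, 12.0]
width: 0.284
gripper_force: 20.0
```

Emit:
carry_out(
  commands=[
    [0.4, 0, 0, -0.02, 0, 0, 0],
    [0.6, 0, 0, 0, 0, 0, 0],
    [0.6, 0, 0, 0, 0, 0, 0],
    [0.6, 0, 0, 0, 0, 0, 0],
    [0.6, 0, 0, -0.5, 0, 0, 0],
    [0.6, 0, 0, -1, 0, 0, 0],
    [0.6, 0, 0, -1, 0, 0, 0],
    [0.6, 0, 0, -1, 0, 0, 0],
  ],
)

```text
clock: 18.65
position: [0.5258, -0.0935, 0.1197]
ee_rot: [2.12, 2.318, 0.0]
force: [-0.8, -0.4, 0.4]
width: 0.596
gripper_force: 0.0
```

Emit:
carry_out(
  commands=[
    [0, -1, 0, 0, 0, 0, 0],
    [0, -1, 0, 0, 0, 0, 0],
    [0, -1, 0, 0, 0, 0, 0],
    [0, -0.2, 0, 0, 0, 0, 0],
    [0, 0, 0, 0, 0, 0, 0],
    [0, 0, 0, 0, 0, 0, 0],
    [0, 0, 0, 0, 0, 0, 0],
  ],
)

```text
clock: 19.35
position: [0.533, -0.1717, 0.1182]
ee_rot: [-2.118, -2.32, -0.001]
force: [-1.1, -0.2, 0.0]
width: 0.043
gripper_force: 0.0
```

```bash
python3 - <<'E'
from h import *; from cell import arm
go(arm,[.533,-.1724,.043],5.1)
s,R=state(arm)
im=arm.get_image("scene"); W=cloud(im); M=masks(im)
for k in("amber","blue"):
    p=W[M[k]]; p=p[(abs(p[:,0]-.53)<.06)&(p[:,1]<-.04)&(p[:,1]>-.2)&(p[:,2]>.053)&(p[:,2]<.064)]; print(k,len(p),rect(p[:,:2]) if len(p) else 0,np.median(p[:,2]))
E
```

```text
t 19.35 pos [ 0.533  -0.1717  0.1182] yaw 5.2 zax [ 1.e-04  6.e-04 -1.e+00] F [-1.1 -0.2  0. ] w 0.043 g 0.0 q [ 0.47  0.47 -0.35  1.84  0.2   0.87  0.12]
shift units (current axes) [-0.03 -0.    3.01]
turn units [ 0.   -0.01  0.02] | shift units after the turn [-0.03 -0.    3.01]
t 19.35 pos [ 0.533  -0.1717  0.1182] yaw 5.2 zax [ 1.e-04  6.e-04 -1.e+00] F [-1.1 -0.2  0. ] w 0.043 g 0.0 q [ 0.47  0.47 -0.35  1.84  0.2   0.87  0.12]
amber 158 (array([525.8, -94.6]), array([27.1, 53.4]), 8.9) 0.05803836830104407
blue 118 (array([ 538.7, -146.1]), array([49. , 16.3]), 8.2) 0.05792140306601937
```

Emit:
carry_out(
  commands=[
    [0, 0, 0, 0.8, 0, 0, 0],
    [0, 0, 0, 0.8, 0, 0, 0],
    [0, 0, 0, 0.8, 0, 0, 0],
    [0, 0, 0, 0.6, 0, 0, 0],
    [0, 0, 0, 0, 0, 0, 0],
    [0, 0, 0, 0, 0, 0, 0],
  ],
)

```text
clock: 20.0
position: [0.5331, -0.1726, 0.0432]
ee_rot: [-2.119, -2.319, -0.0]
force: [-0.1, 0.4, -0.1]
width: 0.007
gripper_force: 0.0
```

Emit:
carry_out(
  commands=[
    [0, 0.2, 0, 0, 0, 0, 0],
    [0, 0.2, 0, 0, 0, 0, 0],
    [0, 0.1, 0, 0, 0, 0, 0],
    [0, 0.1, 0, 0, 0, 0, 0],
    [0, 0, 0, 0, 0, 0, 0],
  ],
)

```text
clock: 20.5
position: [0.5319, -0.158, 0.0433]
ee_rot: [2.12, 2.318, 0.001]
force: [-0.1, -0.6, 0.5]
width: 0.007
gripper_force: 0.0
```

Emit:
carry_out(
  commands=[
    [0, 0.1, 0, 0, 0, 0, 0],
    [0, 0.1, 0, 0, 0, 0, 0],
    [0, 0.1, 0, 0, 0, 0, 0],
  ],
)

```text
clock: 20.8
position: [0.531, -0.1509, 0.043]
ee_rot: [2.121, 2.318, -0.0]
force: [1.0, -2.9, 1.1]
width: 0.004
gripper_force: 1.1
```

Emit:
carry_out(
  commands=[
    [0, 0.1, 0, 0, 0, 0, 0],
    [0, 0.1, 0, 0, 0, 0, 0],
    [0, 0.1, 0, 0, 0, 0, 0],
  ],
)

```text
clock: 21.1
position: [0.5305, -0.1456, 0.043]
ee_rot: [2.12, 2.315, -0.002]
force: [3.6, -15.3, -1.6]
width: 0.007
gripper_force: 7.7
```

```bash
cat > chk.py <<'E'
from h import *; from cell import arm
s,R=state(arm)
for n in ("scene","side"):
    im=arm.get_image(n); W=cloud(im); M=masks(im); cv2.imwrite("pics/%s_%d.png"%(n,s["clock"]*100),cv2.resize(im["pixels"][:,:,::-1][220:340,130:310] if n=="scene" else im["pixels"][:,:,::-1][160:280,310:490],None,fx=4,fy=4,interpolation=cv2.INTER_CUBIC))
    for k in("amber","blue","red"):
        p=W[M[k]]; p=p[(abs(p[:,0]-.55)<.12)&(p[:,1]<-.04)&(p[:,1]>-.36)&(p[:,2]>(.05 if k=="red" else .054))&(p[:,2]<.064)]
        v=(p[:,:2]-[.531,-.1505])@np.array([[.0889,.996],[-.996,.0889]])*1000
        if len(p): print(n,k,len(p),"vice x",np.percentile(v[:,0],[2,98]).round(1),"y",np.percentile(v[:,1],[2,98]).round(1))
E
python3 chk.py; ls pics
```

```text
t 21.1 pos [ 0.5305 -0.1456  0.043 ] yaw 5.02 zax [ 6.0e-04 -2.6e-03 -1.0e+00] F [  3.6 -15.3  -1.6] w 0.007 g 7.7 q [ 0.39  0.56 -0.31  1.93  0.26  0.69  0.01]
scene amber 15 vice x [-89.  -78.5] y [-11.    9.2]
scene red 178 vice x [ 68.  134.7] y [ 1.6 24.2]
side amber 126 vice x [-87.9 -37.5] y [-13.7  12.1]
side blue 73 vice x [-34.  -19.2] y [-28.9  25.6]
side red 8 vice x [ 70.  118.5] y [0.  8.4]
scene0.png
scene_2110.png
side0.png
side_2110.png
w1.png
w2.png
w3.png
w4.png
```

Closed: the amber spans the fixed jaw to the blue plate face at x=-34, at 15 N. I'll back off, lift, and measure the lever.

Emit:
carry_out(
  commands=[
    [0, -0.2, 0, 0, 0, 0, 0],
    [0, -0.3, 0, 0, 0, 0, 0],
    [0, 0, 0, -1, 0, 0, 0],
    [0, 0, 0, -1, 0, 0, 0],
    [0, 0, 0, -1, 0, 0, 0],
    [0, -0.5, 0, 0, 0, 0, 0],
    [0, 0, 0, 0, 0, 0, 0],
  ],
)

```text
clock: 21.9
position: [0.5325, -0.1702, 0.1181]
ee_rot: [2.122, 2.315, -0.001]
force: [-0.3, 0.3, -0.9]
width: 0.009
gripper_force: 0.0
```

```bash
cat >> chk.py <<'E'
im=arm.get_image("scene"); W=cloud(im); M=masks(im); p=W[M["red"]]; p=p[(abs(p[:,0]-.55)<.12)&(p[:,1]<-.1)&(p[:,1]>-.36)&(p[:,2]>.0505)]
v=(p[:,:2]-[.531,-.1505])@np.array([[.0889,.996],[-.996,.0889]])*1000
m=v.mean(0); d=np.linalg.svd(v-m)[2][0]; d*=np.sign(d@(m-[54,0])); t=v@d
print("lever angle(axis)",np.arctan2(d[1],d[0]).round(3),"from pivot",np.arctan2(*(m-[54,0])[::-1]).round(3),"end centre",(v[t>t.max()-14]).mean(0).round(1))
E
python3 chk.py
```

```text
t 21.9 pos [ 0.5325 -0.1702  0.1181] yaw 4.99 zax [ 5.e-04 -9.e-04 -1.e+00] F [-0.3  0.3 -0.9] w 0.009 g 0.0 q [ 0.46  0.47 -0.34  1.84  0.2   0.86  0.11]
scene amber 155 vice x [-87.7 -35.6] y [-12.3  12.8]
scene blue 100 vice x [-30.5 -16.4] y [-16.2  30.6]
scene red 164 vice x [ 68.6 134.2] y [ 1.8 23.7]
side amber 124 vice x [-89.3 -36.2] y [-13.9  10.5]
side blue 82 vice x [-34.  -17.3] y [-29.2  25.6]
side red 77 vice x [ 73.2 131.8] y [ 0.  20.7]
lever angle(axis) 0.188 from pivot 0.229 end centre [128.9  17. ]
```

```bash
python3 - <<'E'
from h import *; from cell import arm
go(arm,[.5156,-.286,.045],16)
E
```

```text
t 22.05 pos [ 0.5316 -0.168   0.1168] yaw 5.08 zax [-2.1e-03  8.0e-04 -1.0e+00] F [ 0.1  0.1 -1.2] w 0.006 g 0.0 q [ 0.46  0.47 -0.34  1.84  0.2   0.86  0.11]
shift units (current axes) [-4.65 -1.05  2.87]
turn units [-0.02 -0.01 -1.91] | shift units after the turn [-4.36 -1.92  2.87]
```

Emit:
carry_out(
  commands=[
    [0, -0.8, -0.2, 0, 0, 0, 0],
    [0, -1, -0.2, 0, 0, 0, 0],
    [0, -1, -0.25, 0, 0, 0, 0],
    [0, -1, -0.2, 0, 0, 0, 0],
    [0, -0.8, -0.2, 0, 0, 0, 0],
    [0, 0, 0, 0, 0, 0, -1],
    [0, 0, 0, 0, 0, 0, -0.9],
    [0, 0, 0, 0, 0, 0, 0],
  ],
)

```text
clock: 22.85
position: [0.516, -0.2846, 0.1169]
ee_rot: [-1.888, -2.509, -0.0]
force: [0.1, -0.2, 0.6]
width: 0.003
gripper_force: 0.0
```

```bash
python3 - <<'E'
from h import *; from cell import arm
go(arm,[.5156,-.286,.045],16)
E
```

```text
t 22.85 pos [ 0.516  -0.2846  0.1169] yaw 16.07 zax [-0.0016  0.0014 -1.    ] F [ 0.1 -0.2  0.6] w 0.003 g 0.0 q [ 0.68  0.52 -0.37  1.76  0.23  0.9   0.48]
shift units (current axes) [-0.05 -0.03  2.87]
turn units [-0.01 -0.02  0.01] | shift units after the turn [-0.05 -0.03  2.87]
```

Emit:
carry_out(
  commands=[
    [0, 0, 0, 0.8, 0, 0, 0],
    [0, 0, 0, 0.8, 0, 0, 0],
    [0, 0, 0, 0.8, 0, 0, 0],
    [0, 0, 0, 0.45, 0, 0, 0],
    [0, 0, 0, 0, 0, 0, 0],
    [0, 0, 0.2, 0, 0, 0, 0],
    [0, 0, 0.2, 0, 0, 0, 0],
    [0, 0, 0, 0, 0, 0, 0],
  ],
)

```text
clock: 23.65
position: [0.528, -0.282, 0.0477]
ee_rot: [1.889, 2.508, 0.002]
force: [0.5, 0.1, 0.5]
width: 0.003
gripper_force: 0.0
```

Emit:
carry_out(
  commands=[
    [0, -0.056, 0.15, 0, 0, 0, -0.5],
    [0, -0.056, 0.15, 0, 0, 0, -0.5],
    [0, -0.056, 0.15, 0, 0, 0, -0.5],
    [0, -0.056, 0.15, 0, 0, 0, -0.5],
    [0, -0.056, 0.15, 0, 0, 0, -0.5],
    [0, -0.056, 0.15, 0, 0, 0, -0.5],
  ],
)

```text
clock: 24.25
position: [0.5501, -0.282, 0.0474]
ee_rot: [1.493, 2.764, -0.001]
force: [-1.6, -2.2, 1.5]
width: 0.003
gripper_force: 1.1
```

```bash
python3 chk.py
```

```text
t 24.25 pos [ 0.5501 -0.282   0.0474] yaw 33.24 zax [ 1.0e-04 -1.1e-03 -1.0e+00] F [-1.6 -2.2  1.5] w 0.003 g 1.1 q [ 0.67  0.65 -0.41  1.74  0.34  0.82  0.67]
scene amber 157 vice x [-87.6 -35.5] y [-12.2  13. ]
scene blue 124 vice x [-30.8 -16.7] y [-25.9  30.2]
scene red 68 vice x [113.8 131.8] y [20.7 38.4]
side amber 126 vice x [-89.6 -38.2] y [-13.1  11.5]
side blue 81 vice x [-35.3 -16.9] y [-28.5  24.7]
side red 65 vice x [ 71.5 125.4] y [ 7.4 33.3]
lever angle(axis) 0.638 from pivot 0.417 end centre [125.1  31.8]
```

Emit:
carry_out(
  commands=[
    [0, -0.056, 0.16, 0, 0, 0, -0.5],
    [0, -0.056, 0.16, 0, 0, 0, -0.5],
    [0, -0.056, 0.16, 0, 0, 0, -0.5],
    [0, -0.056, 0.16, 0, 0, 0, -0.5],
    [0, -0.056, 0.16, 0, 0, 0, -0.5],
    [0, -0.056, 0.15, 0, 0, 0, -0.5],
    [0, -0.056, 0.15, 0, 0, 0, -0.5],
    [0, -0.056, 0.15, 0, 0, 0, -0.5],
  ],
)

```text
clock: 25.2
position: [0.5806, -0.2692, 0.0472]
ee_rot: [0.917, 3.004, -0.002]
force: [-1.2, -2.0, 1.6]
width: 0.005
gripper_force: 1.2
```

```bash
cat > lev.py <<'E'
from h import *; from cell import arm
s,R=state(arm); q=(s["position"][:2]-[.531,-.1505])@np.array([[.0889,.996],[-.996,.0889]])*1000-[54,0]
f=np.radians(yaw(R)-5.1); c,k=np.cos(f),np.sin(f); print("tool angle",f.round(3),"TCP in lever frame (want 73,-30)",(c*q[0]+k*q[1]).round(1),(-k*q[0]+c*q[1]).round(1))
E
python3 lev.py; python3 chk.py|tail -1
```

```text
t 25.2 pos [ 0.5806 -0.2692  0.0472] yaw 56.06 zax [ 6.0e-04 -1.3e-03 -1.0e+00] F [-1.2 -2.   1.6] w 0.005 g 1.2 q [ 0.68  0.7  -0.51  1.68  0.43  0.87  0.97]
tool angle 0.889 TCP in lever frame (want 73,-30) 73.3 -28.8
lever angle(axis) 0.846 from pivot 0.849 end centre [109.   63.1]
```

Tracking perfectly. Continuing.

Emit:
carry_out(
  commands=[
    [0, -0.056, 0.155, 0, 0, 0, -0.5],
    [0, -0.056, 0.155, 0, 0, 0, -0.5],
    [0, -0.056, 0.155, 0, 0, 0, -0.5],
    [0, -0.056, 0.155, 0, 0, 0, -0.5],
    [0, -0.056, 0.155, 0, 0, 0, -0.5],
    [0, -0.056, 0.155, 0, 0, 0, -0.5],
    [0, -0.056, 0.155, 0, 0, 0, -0.5],
    [0, -0.056, 0.155, 0, 0, 0, -0.5],
  ],
)

```text
clock: 26.15
position: [0.6031, -0.2452, 0.0471]
ee_rot: [0.302, 3.127, -0.001]
force: [-0.1, -1.9, 1.2]
width: 0.004
gripper_force: 1.4
```

```bash
python3 lev.py; python3 chk.py|tail -1
```

```text
t 26.15 pos [ 0.6031 -0.2452  0.0471] yaw 78.95 zax [ 4.e-04 -9.e-04 -1.e+00] F [-0.1 -1.9  1.2] w 0.004 g 1.4 q [ 0.69  0.74 -0.61  1.64  0.51  0.92  1.27]
tool angle 1.289 TCP in lever frame (want 73,-30) 73.9 -27.3
lever angle(axis) 0.977 from pivot 1.268 end centre [78.8 75.2]
```

Emit:
carry_out(
  commands=[
    [0, -0.056, 0.16, 0, 0, 0, -0.5],
    [0, -0.056, 0.16, 0, 0, 0, -0.5],
    [0, -0.05, 0.16, 0, 0, 0, -0.5],
    [0, 0, 0.1, 0, 0, 0, 0],
    [0, 0, 0.1, 0, 0, 0, 0],
  ],
)

```text
clock: 26.8
position: [0.6092, -0.2286, 0.047]
ee_rot: [0.071, 3.14, -0.0]
force: [1.8, -3.0, 1.3]
width: 0.003
gripper_force: 1.5
```

```bash
python3 lev.py; python3 chk.py
```

```text
t 26.8 pos [ 0.6092 -0.2286  0.047 ] yaw 87.42 zax [ 9.e-04 -3.e-04 -1.e+00] F [ 1.8 -3.   1.3] w 0.003 g 1.5 q [ 0.68  0.75 -0.64  1.64  0.54  0.93  1.36]
tool angle 1.437 TCP in lever frame (want 73,-30) 74.4 -21.0
t 26.8 pos [ 0.6092 -0.2286  0.047 ] yaw 87.42 zax [ 9.e-04 -3.e-04 -1.e+00] F [ 1.8 -3.   1.3] w 0.003 g 1.5 q [ 0.68  0.75 -0.64  1.64  0.54  0.93  1.36]
scene amber 98 vice x [-88.3 -53.1] y [-11.9  13.5]
scene red 43 vice x [52.5 67.3] y [66.7 84. ]
side amber 121 vice x [-88.2 -35.6] y [-13.7  12.2]
side blue 94 vice x [-35.  -15.6] y [-28.1  27.8]
side red 94 vice x [46.4 66.9] y [17.5 77.9]
lever angle(axis) 1.003 from pivot 1.497 end centre [61.3 79.7]
```

Emit:
carry_out(
  commands=[
    [0, 0, 0.1, 0, 0, 0, 0],
    [0, 0, 0.1, 0, 0, 0, 0],
    [0, 0, 0, 0, 0, 0, 0],
  ],
)

```text
clock: 27.25
position: [0.6091, -0.2259, 0.0469]
ee_rot: [0.069, 3.14, -0.005]
force: [1.2, -7.6, 3.0]
width: 0.001
gripper_force: 3.6
```

Emit:
carry_out(
  commands=[
    [0, 0, 0.1, 0, 0, 0, 0],
    [0, 0, 0, 0, 0, 0, 0],
  ],
)

```text
clock: 27.45
position: [0.6092, -0.2254, 0.0469]
ee_rot: [0.072, 3.14, -0.009]
force: [1.9, -12.3, 1.7]
width: 0.006
gripper_force: 5.0
```

Emit:
carry_out(
  commands=[
    [0, 0, 0.1, 0, 0, 0, 0],
    [0, 0, 0.1, 0, 0, 0, 0],
    [0, 0, 0, 0, 0, 0, 0],
  ],
)

```text
clock: 27.75
position: [0.6092, -0.2241, 0.0472]
ee_rot: [0.076, 3.14, -0.015]
force: [1.3, -21.1, 4.7]
width: 0.004
gripper_force: 9.0
```

```bash
python3 lev.py; python3 chk.py
```

```text
t 27.75 pos [ 0.6092 -0.2241  0.0472] yaw 87.23 zax [ 4.0e-04 -9.5e-03 -1.0e+00] F [  1.3 -21.1   4.7] w 0.004 g 9.0 q [ 0.67  0.75 -0.64  1.65  0.54  0.93  1.35]
tool angle 1.433 TCP in lever frame (want 73,-30) 74.3 -16.2
t 27.75 pos [ 0.6092 -0.2241  0.0472] yaw 87.23 zax [ 4.0e-04 -9.5e-03 -1.0e+00] F [  1.3 -21.1   4.7] w 0.004 g 9.0 q [ 0.67  0.75 -0.64  1.65  0.54  0.93  1.35]
scene amber 84 vice x [-88.5 -59.8] y [-11.2  12.8]
scene blue 12 vice x [-20.  -16.2] y [-9.9 19.1]
scene red 34 vice x [50.8 64.6] y [67.7 83.8]
side amber 120 vice x [-87.7 -37.2] y [-13.5  11.7]
side blue 94 vice x [-35.  -17.5] y [-27.8  28.7]
side red 98 vice x [45.  63.9] y [17.5 77.3]
lever angle(axis) 1.013 from pivot 1.537 end centre [58.  80.7]
```

Emit:
carry_out(
  commands=[
    [0, 0, -0.4, 0, 0, 0, 0],
    [0, 0, -0.6, 0, 0, 0, 0],
    [0, 0, -0.4, -0.3, 0, 0, 0],
    [0, 0, 0, -1, 0, 0, 0],
    [0, 0, 0, -1, 0, 0, 0],
    [0, 0, -1, -1, 0, 0, 0],
    [0, 0, -1, -1, 0, 0, 0],
    [0, 0, -1, -1, 0, 0, 0],
  ],
)

```text
clock: 28.7
position: [0.6045, -0.3262, 0.1805]
ee_rot: [-0.064, -3.141, -0.002]
force: [1.0, -0.8, -0.0]
width: 0.005
gripper_force: 0.0
```

Emit:
carry_out(
  commands=[
    [0, 0, -1, -1, 0, 0, 0],
    [0, 0, -1, 0, 0, 0, 0],
    [0, 0, -1, 0, 0, 0, 0],
    [0, 0, 0, 0, 0, 0, 0],
  ],
)

```text
clock: 29.1
position: [0.5999, -0.4055, 0.2038]
ee_rot: [-0.074, -3.139, 0.002]
force: [0.5, -0.6, -0.2]
width: 0.006
gripper_force: 0.0
```

```bash
python3 chk.py; ls -t pics|head -2; python3 look.py w5; python3 - <<'E'
import cv2,glob,os
a=[max(glob.glob(f"pics/{n}_*.png"),key=os.path.getmtime) for n in("scene","side")]
b=cv2.hconcat([cv2.imread(x) for x in a]); cv2.imwrite("pics/fin.png",cv2.resize(b,(800,int(b.shape[0]*800/b.shape[1]))))
E
```

```text
t 29.1 pos [ 0.5999 -0.4055  0.2038] yaw 87.29 zax [-0.0013 -0.0013 -1.    ] F [ 0.5 -0.6 -0.2] w 0.006 g 0.0 q [ 0.89  0.71 -0.68  1.28  0.44  1.3   1.73]
scene amber 151 vice x [-87.8 -35.4] y [-11.3  12.3]
scene blue 120 vice x [-30.4 -16.3] y [-26.   30.2]
scene red 151 vice x [50.7 67.7] y [15.3 83.6]
side amber 130 vice x [-89.2 -36.2] y [-13.4  11.1]
side blue 88 vice x [-33.7 -15.8] y [-29.  27.]
side red 101 vice x [46.5 64.5] y [17.7 79.2]
lever angle(axis) 1.494 from pivot 1.495 end centre [60.1 78.7]
side_2910.png
scene_2910.png
t 29.25 pos [ 0.6017 -0.3996  0.2041] yaw 87.64 zax [-2.0e-04  1.7e-03 -1.0e+00] F [-0.2  0.5  0.3] w 0.004 g 0.0 q [ 0.88  0.71 -0.69  1.28  0.44  1.3   1.73]
[[0.0, -0.96, -0.279, 0.077], [1.0, 0.0, -0.0, -0.001], [0.0, -0.279, 0.96, -0.157], [0.0, 0.0, 0.0, 1.0]] 361.5339051162141
```

View pics/fin.png

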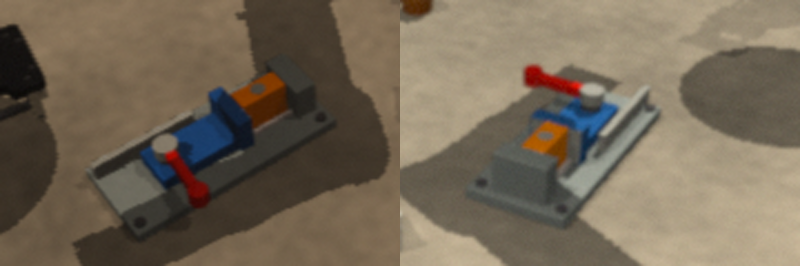

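View pics/w5.png

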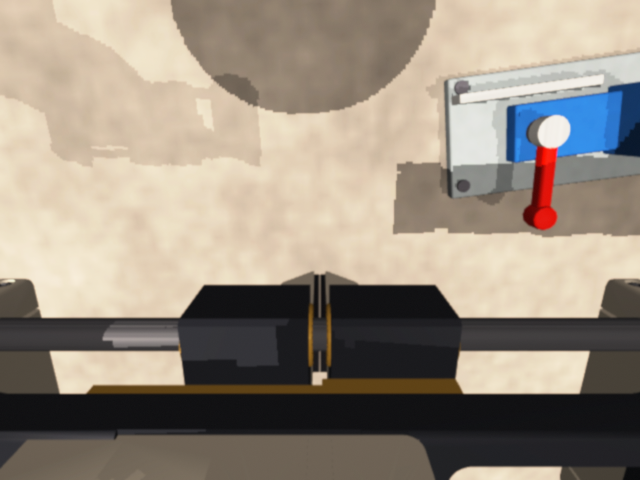

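The final views show the block upright between the jaws: scene crop (258,100), side crop (547,140). The lever is across the vice at 1.495 rad, with its tip at (198,195) in the scene crop and (541,216) in the wrist view, and the robot is clear. Handing in.

```bash
python3 -c "
from cell import arm
print(arm.sign_off())"
```

```text
the job is handed in; nothing more can be done
None
```

The amber block is clamped upright in the vice against the fixed jaw, the cam lever is locked at its stop (about 1.5 rad), and the job was handed in at about 29 s; the sign-off gave no verdict.

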